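# Lever the sealed case ajar

### The arm

A 6-joint arm with a two-finger parallel gripper is mounted at the origin on the work surface. World frame = base frame: x ahead of the robot, y to its left, z up, the work surface at z = 0. Lengths are in m, angles in rad, forces in N, time in s.
With the tool pointing down it reaches from about 0.375 to 0.925 m from the base axis. Payload 5.7 kg.
Tool frame: the origin (TCP) lies at the very end of the fingers, on their centre line; the grasp point (between the pads) lies 19 mm behind it; x points along the fingers, z is the direction in which the jaws open and shut, and the axes are right-handed (so a half turn about x gives the same grasp; the last joint's range is limited). The gripper opens to 88 mm and grips with 3 to 60 N. Pads are 20 mm wide; open, the fingers measure 115 mm over their backs; the gripper's body (75 mm by 178 mm) begins 61 mm behind the grasp point.
Start: joints at [1.017, 0.359, 1.51, -0, 1.272, -0.115], TCP at [0.255, 0.543, 0.223] pointing down, gripper open.
Joint ranges: [-2.97, 2.97], [-1.01, 2.36], [0.21, 2.38], [-0.96, 4.11], [0.2, 2.71], [-2.98, 2.98]. Speed limits (rad/s): [2.39, 2.39, 3.14, 3.14, 3.14, 3.14].

### API

Orientations are given as a unit quaternion [x, y, z, w].
In Python, from plant import robot gives the robot as it stands. The module is installed in compiled form; this text tells all that it offers.
- The arm moves only by the tool jog_arm, never from a script. Its argument "targets" is one flat list of numbers, 4 for each row, row after row: the shift along the world's x, y, z in m, then the turn about the world's z in degrees. A call has 1 to 20 rows; each row shifts and turns the commanded pose from where the row before left it; what a row does not reach is not made up. A row lasts 1/10 s, in which the tool goes at most 50 mm and 8.59 degrees, less where a joint would pass 70% of its speed; a pose out of reach is approached as far as the arm can. A call with a gripper value outside its range is refused whole. "jaw" is the finger opening in m, from 0 to 0.0878, set as the call begins (left out, the last holds). The fingers move at their own pace and stop on an object; "newtons" is the grip in N (left out, the last holds). Time passes only in rows, so rows that do not move let the fingers close. It gives the time, the measured TCP pose, the force and the opening at its end, in the units of the state.
- robot.observe(): the state, without advancing time (a new reading comes with each control period).
- robot.camera(name): name is "side" or "top"; returns the picture (384x512x3 uint8, red, green, blue); there is no depth.
- robot.camera_info(name): a dict with "fx", "fy", "cx", "cy" (pixels), "extrinsics" (4x4, takes a point from camera to world coordinates). Camera axes: x right, y down, z forward; pixel columns grow to the right and rows downward; lengths in m; the calibration is good to about 2 mm. A picture is of the moment at which its call begins. camera_info takes no time and is no camera call.
- robot.close_job(): hands the job in, once; it reports no verdict.
The state is a dict: "time": time; "joints": joint angles; "qd": joint speeds; "effort": joint torques, N m; "position": TCP position; "eef_rot": TCP orientation; "ft_force": force on the tool from outside, world axes, zero at the start; "torque": the same for the moment, N m; "finger_gap": finger opening in m.
Only numpy, scipy, OpenCV 4.12 (cv2) and the standard library are available. Lean on these libraries where they do the work, as an engineer would, in place of code of your own. Each camera call takes 0.05 s, during which the arm holds its last target. There are 200 camera calls.

### The job

Pick up the flat steel lever, slide its blade in over the case's front bar and under the overhanging front lip of the lid, and prise the lid up over the bar until its sticky seal lets go. Then finish while still gripping the lever and holding the lid just ajar with it, about 9 mm open at the front edge, so that the case can breathe. Do not let the lid fly wide open, do not touch the lid with the gripper, and leave the other things on the bench alone.

Things in the scene. Friction and masses are not known exactly. Their poses are not given: they have to be found in the camera images.
- case: Low grey plastic case fixed to the bench; lid hinged along its far side, steel carrying bar along its front. Origin: centre of its underside, on the bench. x points from the front (bar, lip) to the hinge, y along its width, z up; the front faces the robot, yaw within 0.25 rad. Body 150 mm deep (x -75 to +75; outer front wall at x = -75), 160 mm wide, 82 mm high.
- bar (a point): Middle of the axis of the case's front bar, the fulcrum: a round steel bar 10 mm thick along the case's y, 60 mm in front of the front wall (x = -135 mm in the case's frame), between two brackets at y = -62 and +62 mm. Its axis is 66 mm and its top 71 mm above the bench; open space under and in front of it.
- lid: Grey lid, 175 mm deep, 170 mm wide, 14 mm thick plus a 10 mm raised panel, about 0.42 kg. Origin: middle of its front lower edge; x points back to the hinge axis, 175 mm behind (case x = +75, z = 82 mm). The seal takes about 25 N upward at the lip to break, in the first 2 mm of opening; past that the pull drops, and the lid sinks fully shut again with 4 to 9 N at the lip unless held up.
- lid_hinge (a joint): Opening angle of the lid in rad: 0 shut, positive is open. The front edge is 175 mm from the hinge axis, so 0.051 rad is 9 mm open at the front edge. It stops at 0.2 rad.
- lid_edge (a point): Middle of the front lower edge of the lid (the lid's origin). The lip overhangs the front wall by 25 mm (case x -100 to -75 mm); its underside is 82 mm above the bench when shut, 11 mm higher than the bar's top: a level blade passes over the bar and under the lip, and may go in until it meets the wall at x = -75.
- lever: Flat prising lever, 220 mm, 0.15 kg: black box-shaped handle 110 long, 20 wide, 24 mm high; flat steel blade 16 wide, 5 mm thick, 110 mm long. (The screwdriver is round.) Origin on the underside, 35 mm behind the handle's front end; x along the blade to the tip, z up. Handle x -75 to +35, blade x 35 to 145, underside z = 10, top z = 15 mm. Grip across the 20 mm near the origin.
- lever_tip (a point): End of the lever's blade, middle of its thickness: 145 mm ahead of the lever's origin, 12.5 mm above its underside.
- screwdriver: A round-shafted screwdriver lying on the bench; bystander, not the lever. It and the lever may lie on either side.
- tape_roll: Roll of tape lying flat, 90 mm across, 24 mm high; bystander.
- encoder: Small motor on a foot with a wheel, about 110 mm long, 70 mm high; bystander.
- stop_box: Small box with a mushroom button, 70 x 70 x 74 mm; bystander.
- carton: Cardboard carton 110 x 80 x 60 mm; bystander.
- bracket: Aluminium angle bracket, 60 x 50 x 56 mm; bystander.
Not all that is in view belongs to the job. What is shaped like the lever but turquoise or yellow is not meant.

How it is judged:
On the way, in this order (a step that is already met when the one before it is completed fails the run):
1. the lever is lifted clear of the bench in the gripper (height (world z) of lever above 0.035 m and contact force between the fingers and lever above 1 N), for 0.2 s.
2. the blade reaches over the bar and under the lip while the lid is still shut (x of lever_tip in the frame of case between -0.098 and -0.071 m and y of lever_tip in the frame of case between -0.06 and 0.06 m and z of lever_tip in the frame of case between 0.066 and 0.086 m and value of joint lid_hinge below 0.012 rad), for 0.1 s.
3. the seal has let go: the lever has lifted the lid's front edge 5 mm (value of joint lid_hinge above 0.029 rad and contact force between lever and lid above 0.5 N), for 0.1 s.
At the end, for the whole second after the job is handed in: The program ends holding: the fingers grip the lever, the lever carries the lid (contact force over 0.5 N, no part of the robot on the lid), the lid rests 5 to 15 mm open at its front edge (0.029 to 0.086 rad) and is still (all of step 3 and value of joint lid_hinge below 0.086 rad and velocity of joint lid_hinge between -0.05 and 0.05 rad/s and contact force between the fingers and lever above 1 N and contact force between each of the arm, the fingers and lid below 0.2 N and height (world z) of lever above 0.01 m); the arm keeps its last pose, push and grip.
It fails at once if the lid flies wide open (more than 31 mm at the front edge) (value of joint lid_hinge above 0.18 rad).
It fails at once if the gripper or arm touches the lid (contact force between any of the fingers, the arm and lid above 1 N).
It fails at once if a bystander is shifted by more than 30 mm (distance of any of screwdriver, tape_roll, encoder, stop_box, carton, bracket from where it was at the start of the episode above 0.03 m).
It also fails if it takes over 42 s, if anything falls off the work surface, if the arm or the gripper's body presses on something with over 40 N, if the wrist force passes 120 N, or if a joint passes its speed limit or range.

## Working session

There is one attempt and no reset: what is moved stays moved. The work goes in short steps, Python scripts to look and compute and a tool call to move; the robot and the scene stay as the last step left them, time stands still between calls to the robot, and variables do not carry over. Pictures are saved under pics/ and viewed, about 8 in all and at most 12, crops included, and the job is handed in when it is done.

Besides the shell and the picture viewer there is one more tool, called after ">>>" in YAML: its name, and indented under it one key for each argument. jog_arm: Moves the arm, as the interface text tells. Its arguments: {"type":"object","properties":{"targets":{"type":"array"},"jaw":{"type":"number"},"newtons":{"type":"number"}},"required":["targets"]}

```bash
mkdir -p pics
cat > h.py <<'E'
import numpy as np, cv2
from plant import robot
def shot(cam,name):
    im=robot.camera(cam); cv2.imwrite(f'pics/{name}.png',im[:,:,::-1]); return im
def ray(cam,u,v,z):
    i=robot.camera_info(cam); T=np.array(i['extrinsics'])
    d=T[:3,:3]@np.array([(u-i['cx'])/i['fx'],(v-i['cy'])/i['fy'],1]); o=T[:3,3]
    return o+d*(z-o[2])/d[2]
def proj(cam,p):
    i=robot.camera_info(cam); T=np.linalg.inv(np.array(i['extrinsics']))
    q=T[:3,:3]@np.array(p)+T[:3,3]; return np.array([q[0]/q[2]*i['fx']+i['cx'],q[1]/q[2]*i['fy']+i['cy']])
E
python3 - <<'E'
from h import *
a=shot('top','top0');b=shot('side','side0')
for c in('top','side'):
    i=robot.camera_info(c);print(c,i['fx'],np.round(i['extrinsics'],3).tolist())
print(robot.observe())
E
```

```text
top 480.57175554192924 [[-0.028, -0.985, 0.171, 0.259], [-1.0, 0.028, -0.002, 0.022], [-0.003, -0.171, -0.985, 1.762], [0.0, 0.0, 0.0, 1.0]]
side 394.704713838457 [[0.986, -0.113, 0.119, 0.389], [-0.164, -0.692, 0.703, -0.804], [0.003, -0.713, -0.701, 0.914], [0.0, 0.0, 0.0, 1.0]]
{'time': 0.1, 'joints': array([ 1.01687317e+00,  3.59389613e-01,  1.51135650e+00, -2.23422985e-06,
        1.27249005e+00, -1.15106945e-01]), 'qd': array([-0.00030794, -0.00351921, -0.00255021, -0.0012648 ,  0.00040854,
       -0.00061983]), 'effort': array([ 3.58559073e-04, -5.16358244e+01, -2.71404916e+01,  6.78775809e-02,
        2.75719090e-02, -1.79782495e-05]), 'position': array([0.25459373, 0.54260033, 0.22190718]), 'eef_rot': array([-0.3794412 ,  0.59736154,  0.37893343,  0.59631621]), 'ft_force': array([-0.13617949,  0.10402842, -0.76818561]), 'torque': array([0.02308169, 0.02309137, 0.05733168]), 'finger_gap': 0.08788965064345988}
```

View pics/top0.png

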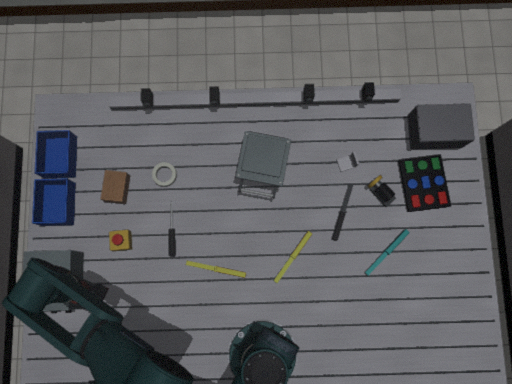

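View pics/side0.png

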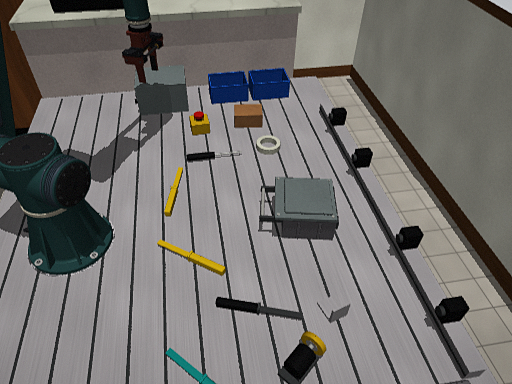

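The top view shows the lever at about (343,213), with its blade end at (351,186), and the screwdriver at (171,230). The case is at (262,160) with its bar at about (257,195).

Run:
```python
from h import *
a=cv2.imread('pics/top0.png');b=cv2.imread('pics/side0.png')
c=cv2.resize(a[122:247,225:400],None,fx=4,fy=4,interpolation=cv2.INTER_CUBIC)
cv2.imwrite('pics/c1.png',cv2.convertScaleAbs(c,alpha=1.6))
c=cv2.resize(b[165:330,205:355],None,fx=3.6,fy=3.6,interpolation=cv2.INTER_CUBIC)
cv2.imwrite('pics/c2.png',cv2.convertScaleAbs(c,alpha=1.6))
g=a.max(2); m=(g<50).astype(np.uint8); m[:, :325]=0; m[:,358:]=0; m[:205]=0; m[245:]=0
n,l,s,ce=cv2.connectedComponentsWithStats(m)
k=1+s[1:,4].argmax(); print(s[k],ce[k])
p=np.argwhere(l==k)[:,::-1].astype(np.float32); r=cv2.minAreaRect(p);print(r)
bx=cv2.boxPoints(r); 
for q in bx: print(q,ray('top',*q,.024)[:2])
```

```text
[332 211  13  29 155] [338.16774194 225.08387097]
((338.2579650878906, 225.22293090820312), (5.474026679992676, 29.401731491088867), 16.389541625976562)
[331.48407 238.55414] [ 0.39935202 -0.26199778]
[339.78027 210.34714] [ 0.5013743  -0.29801589]
[345.03186 211.89172] [ 0.4951481  -0.31683072]
[336.73566 240.09872] [ 0.39324718 -0.28064538]
```

View pics/c1.png

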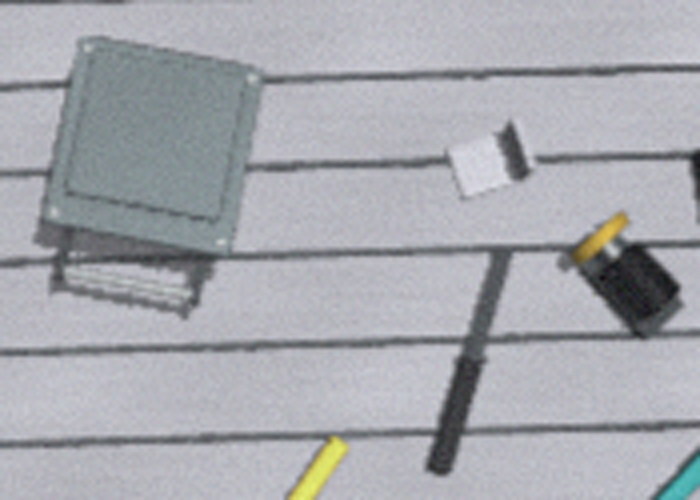

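View pics/c2.png

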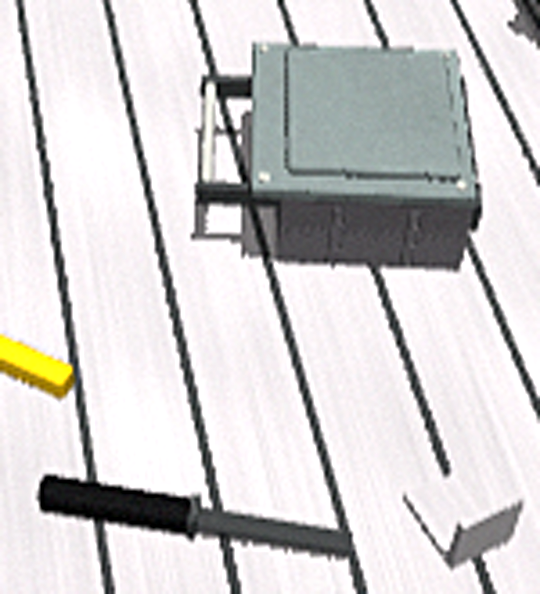

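The crops show the lid corners at c1 (80,38), (263,67), (230,255) and (42,222). The bar runs from (66,277) to (188,300) and the blade end is at (501,250). In c2 the bar is at x≈208.

Run:
```python
from h import *
t=lambda u,v:((u+.5)/4-.5+225,(v+.5)/4-.5+122)
s=lambda u,v:((u+.5)/3.6-.5+205,(v+.5)/3.6-.5+165)
def lid(P,cam):
    P=np.array([ray(cam,*p,.096)[:2] for p in P]) # FL(back left), BR, FR, FLfront
    print(cam,P.round(4).tolist(),'sides',[round(np.linalg.norm(P[i]-P[i-1]),4) for i in range(4)])
    fx=(P[0]+P[1])/2-(P[2]+P[3])/2; fy=(P[0]+P[3])/2-(P[1]+P[2])/2
    y1=np.arctan2(fx[1],fx[0]);y2=np.arctan2(-fy[0],fy[1]);print('yaw',y1,y2)
    y=(y1+y2)/2;c=P.mean(0)+0.0125*np.array([np.cos(y),np.sin(y)]);print('case origin',c, 'bar',c-.135*np.array([np.cos(y),np.sin(y)]))
lid([t(80,38),t(263,67),t(230,255),t(42,222)],'top')
lid([s(458,50),s(480,197),s(250,190),s(253,42)],'side')
A=ray('top',*t(66,274),.071);B=ray('top',*t(190,298),.071);print('bar top',A,B,(A+B)/2,np.linalg.norm(A-B))
A=ray('side',*s(207,84),.068);B=ray('side',*s(206,190),.068);print('bar side',A,B,(A+B)/2)
tip=ray('top',*t(501,250),.015);print('tip',tip)
back=ray('side',*s(41,490),.016);tip2=ray('side',*s(352,545),.0125);print('side',back,tip2)
h=np.array([.3963,-.2713]);d=tip[:2]-h;print(np.linalg.norm(d),np.degrees(np.arctan2(d[1],d[0])))
R=robot.observe()['eef_rot'];from scipy.spatial.transform import Rotation as Ro;print(Ro.from_quat(R).as_matrix().round(3))
```

```text
top [[0.7891, 0.041], [0.7573, -0.1227], [0.5861, -0.0865], [0.6206, 0.0789]] sides [np.float64(0.1727), np.float64(0.1668), np.float64(0.175), np.float64(0.1689)]
yaw -0.21474685441669442 -0.19879994167887735
case origin [ 0.70049076 -0.02486832] bar [0.56836647 0.0028476 ]
side [[0.7951, 0.0388], [0.759, -0.1255], [0.5855, -0.0898], [0.6242, 0.0769]] sides [np.float64(0.1751), np.float64(0.1682), np.float64(0.1771), np.float64(0.1712)]
yaw -0.21126000793775404 -0.22235414529527284
case origin [ 0.70316607 -0.02760698] bar [0.57132652 0.00143321]
bar top [0.57781134 0.05931381 0.071     ] [ 0.55287406 -0.05088785  0.071     ] [0.5653427  0.00421298 0.071     ] 0.1129879349490931
bar side [0.58164855 0.06061186 0.068     ] [ 0.55751006 -0.05971993  0.068     ] [5.69579306e-01 4.45961129e-04 6.80000000e-02]
tip [ 0.59959132 -0.34281005  0.015     ]
side [ 0.39888178 -0.27457083  0.016     ] [ 0.60545029 -0.34932306  0.0125    ]
0.21550185260654625 -19.379906158403305
[[-0.001 -0.905  0.425]
 [-0.001  0.425  0.905]
 [-1.     0.    -0.002]]
```

>>> jog_arm:
  targets: [0.02,-0.042,0,0,0.02,-0.042,0,0,0.02,-0.042,0,0,0.02,-0.042,0,0,0.02,-0.042,0,0,0.02,-0.042,0,0,0.02,-0.042,0,0,0.02,-0.042,0,0,0.02,-0.042,0,0,0.02,-0.042,0,0,0.001,-0.042,0,0.6,0.001,-0.042,0,0.6,0.001,-0.042,0,0.6,0.001,-0.042,0,0.6,0.001,-0.042,0,0.6,0.001,-0.042,0,0.6,0.001,-0.042,0,0.6,0.001,-0.042,0,0.6,0.001,-0.042,0,0.6,0.001,-0.042,0,0.2]
  jaw: 0.06

```text
time: 2.1
position: [0.4644, -0.2985, 0.2223]
eef_rot: [-0.408, 0.578, 0.408, 0.578]
ft_force: [0.7, 0.2, 0.6]
finger_gap: 0.06
```

>>> jog_arm:
  targets: [0.003,0.001,-0.04,0,0,0,-0.04,0,0,0,-0.04,0,0,0,-0.04,0,0,0,-0.03,0,0,0,-0.015,0,0,0,-0.008,0,0,0,-0.005,0,0,0,0,0,0,0,0,0]

```text
time: 3.1
position: [0.4685, -0.2963, 0.0054]
eef_rot: [-0.408, 0.577, 0.407, 0.578]
ft_force: [-0.2, -0.0, 0.1]
finger_gap: 0.0599
```

>>> jog_arm:
  targets: [0,0,0,0,0,0,0,0,0,0,0,0,0,0,0,0,0,0,0,0,0,0,0,0]
  jaw: 0
  newtons: 50

```text
time: 3.7
position: [0.468, -0.2962, 0.0048]
eef_rot: [-0.408, 0.578, 0.408, 0.577]
ft_force: [-1.2, -0.8, 2.3]
finger_gap: 0.0198
```

>>> jog_arm:
  targets: [0,0,0.02,0,0,0,0.03,0,0,0,0.03,0,0,0,0.02,0,-0.0055,0.033,0,0.7,-0.0055,0.033,0,0.7,-0.0055,0.033,0,0.7,-0.0055,0.033,0,0.8,-0.0055,0.033,0,0.8,-0.0055,0.033,0,0.8,-0.0055,0.033,0,0.8,-0.0055,0.033,0,0.7,-0.0055,0.033,0,0.7,-0.0055,0.033,0,0.7,0,0,0,0,0,0,0,0]

```text
time: 5.3
position: [0.4126, 0.0346, 0.1046]
eef_rot: [-0.445, 0.55, 0.445, 0.549]
ft_force: [-0.1, 0.7, -2.0]
finger_gap: 0.0194
```

Run:
```python
from h import *
shot('top','top1');shot('side','side1')
a=cv2.imread('pics/top1.png');b=cv2.imread('pics/side1.png')
A=cv2.resize(a[170:270,215:305],(540,600),interpolation=cv2.INTER_CUBIC)
B=cv2.resize(b[160:285,130:290],(768,600),interpolation=cv2.INTER_CUBIC)
cv2.imwrite('pics/s1.png',cv2.convertScaleAbs(B,alpha=1.6))
cv2.imwrite('pics/t1.png',cv2.convertScaleAbs(A,alpha=1.6))
print(robot.observe()['position'])
```

```text
[0.41331007 0.03348248 0.10464617]
```

View pics/s1.png

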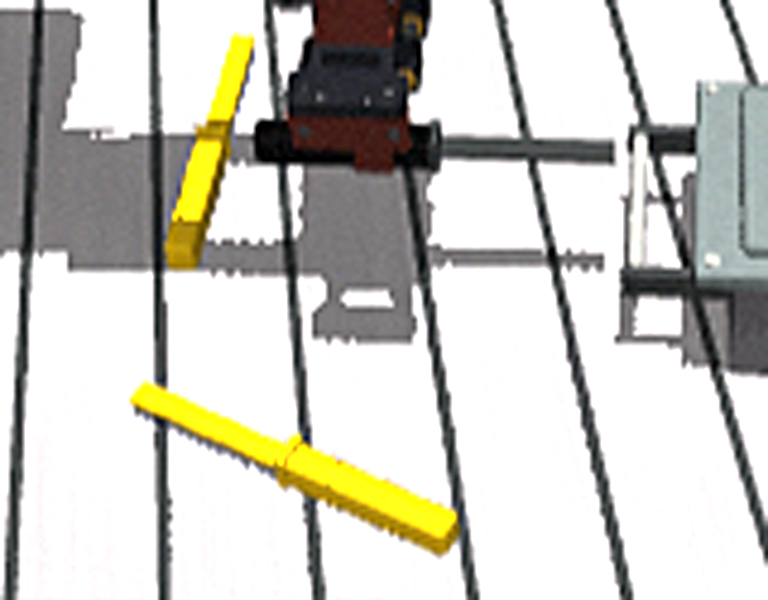

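View pics/t1.png

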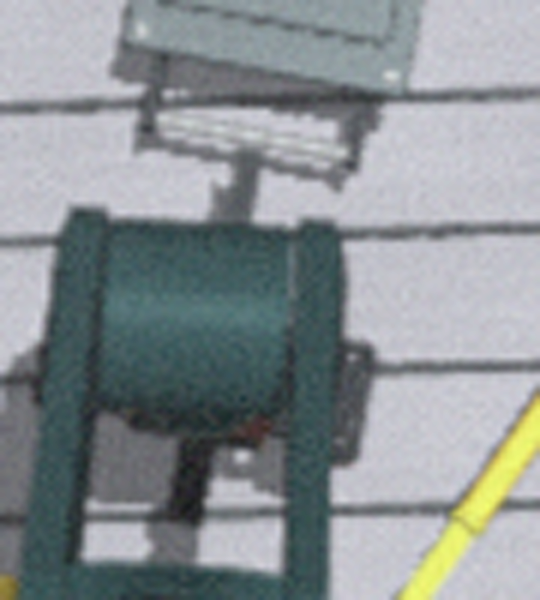

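The blade tip is at (613,152) in s1 and (246,153) in t1. The lever is gripped level and pointing at the middle of the bar.

```bash
cat >> h.py <<'E'
def tri(a,b):
    def od(cam,p):
        q=ray(cam,*p,0); o=np.array(robot.camera_info(cam)['extrinsics'])[:3,3]; d=q-o; return o,d/np.linalg.norm(d)
    (o1,d1),(o2,d2)=od('top',a),od('side',b)
    s=np.linalg.lstsq(np.stack([d1,-d2],1),o2-o1,rcond=None)[0]
    p,q=o1+s[0]*d1,o2+s[1]*d2; return (p+q)/2,np.linalg.norm(p-q)
CY=-.212; CO=np.array([.702,-.026])
def case(p):
    c,s=np.cos(CY),np.sin(CY); d=np.array(p[:2])-CO; return np.array([c*d[0]+s*d[1],-s*d[0]+c*d[1],p[2]])
E
python3 - <<'E'
from h import *
s=lambda u,v:((u+.5)/4.8-.5+130,(v+.5)/4.8-.5+160)
t=lambda u,v:((u+.5)/6-.5+215,(v+.5)/6-.5+170)
p,e=tri(t(246,153),s(613,152));print('tip',p,e,'case',case(p))
# lever direction in side at plane y from known line: intersect side rays with vertical plane through the lever
n=np.array([np.sin(-CY),np.cos(CY),0]);  # normal to lever axis
o=np.array(robot.camera_info('side')['extrinsics'])[:3,3]
tcp=robot.observe()['position']
for nm,uv in dict(tip=(613,152),bl0=(440,147),rear=(256,141)).items():
    d=ray('side',*s(*uv),0)-o; k=n@(tcp-o)/(n@d); q=o+k*d; print(nm,q,case(q))
print('tcp case',case(tcp))
b,e=tri(t(160,117),s(640,132));print('barL',b,e,case(b)); b,e=tri(t(342,161),s(637,270));print('barR',b,e,case(b))
E
```

```text
tip [0.55389624 0.00831236 0.10768435] 0.004085196304105798 case [-0.15200787  0.00238084  0.10768435]
tip [0.55483065 0.00302241 0.11323295] [-0.14998129 -0.00259406  0.11323295]
bl0 [0.45190064 0.02517647 0.1123185 ] [-0.25526847 -0.00259406  0.1123185 ]
rear [0.34171218 0.04889279 0.11192012] [-0.36798031 -0.00259406  0.11192012]
tcp case [-0.29474279 -0.00259406  0.10464617]
barL [0.58243453 0.05868857 0.07304437] 0.0024192308159826613 [-0.13470843  0.05763414  0.07304437]
barR [ 0.5572234  -0.04942244  0.06234475] 0.007593027500612468 [-0.1366069  -0.05336131  0.06234475]
```

>>> jog_arm:
  targets: [0,0,-0.012,0,0,0,-0.012,0,0,0,-0.012,0,0,0,0,0,0.0098,-0.0021,0,0,0.0098,-0.0021,0,0,0.0098,-0.0021,0,0,0,0,0,0]

```text
time: 6.2
position: [0.4457, 0.0272, 0.0693]
eef_rot: [-0.445, 0.549, 0.443, 0.551]
ft_force: [0.3, -0.5, -1.8]
finger_gap: 0.0197
```

>>> jog_arm:
  targets: [0.0098,-0.0021,0,0,0.0098,-0.0021,0,0,0.0098,-0.0021,0,0,0.0049,-0.001,0,0,0,0,0,0]

```text
time: 6.7
position: [0.4778, 0.0203, 0.0687]
eef_rot: [-0.445, 0.55, 0.444, 0.55]
ft_force: [0.4, -0.8, -1.7]
finger_gap: 0.0194
```

Run:
```python
from h import *
shot('side','side2')
b=cv2.imread('pics/side2.png')
B=cv2.resize(b[165:265,170:290],(720,600),interpolation=cv2.INTER_CUBIC)
cv2.imwrite('pics/s2.png',cv2.convertScaleAbs(B,alpha=1.6))
o=robot.observe();print(o['position'],case(o['position']),o['ft_force'],o['torque'])
```

```text
[0.47683246 0.02050064 0.06851654] [-0.22991095 -0.00191917  0.06851654] [-0.03063134  0.2790655  -1.84039701] [0.01663755 0.04908895 0.06386594]
```

View pics/s2.png

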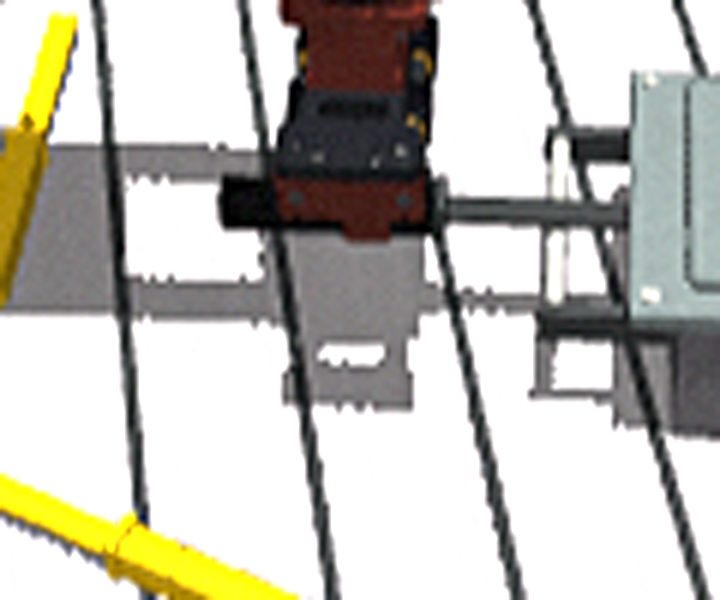

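The blade crosses the bar at (555,210) in s2 and disappears under the lip, with no contact force. I'll go 4 mm further in, then press down gradually.

>>> jog_arm:
  targets: [0.0039,-0.0008,0,0,0,0,0,0,0,0,-0.002,0,0,0,-0.002,0,0,0,-0.002,0,0,0,-0.002,0,0,0,0,0]
  newtons: 60

```text
time: 7.45
position: [0.48, 0.0199, 0.0608]
eef_rot: [-0.444, 0.55, 0.444, 0.55]
ft_force: [-3.3, 0.1, 6.4]
finger_gap: 0.0195
```

>>> jog_arm:
  targets: [0,0,-0.002,0,0,0,-0.002,0,0,0,-0.002,0,0,0,0,0]

```text
time: 7.85
position: [0.4798, 0.0199, 0.0548]
eef_rot: [-0.444, 0.55, 0.445, 0.55]
ft_force: [-3.0, 2.0, 6.8]
finger_gap: 0.0192
```

>>> jog_arm:
  targets: [0,0,-0.002,0,0,0,-0.002,0,0,0,0,0]

```text
time: 8.15
position: [0.4801, 0.0199, 0.0521]
eef_rot: [-0.444, 0.55, 0.444, 0.55]
ft_force: [-6.8, 1.1, 23.7]
finger_gap: 0.0194
```

>>> jog_arm:
  targets: [0,0,-0.002,0,0,0,-0.002,0,0,0,0,0]

```text
time: 8.45
position: [0.4805, 0.0199, 0.0479]
eef_rot: [-0.445, 0.55, 0.444, 0.55]
ft_force: [-4.8, 0.8, 15.6]
finger_gap: 0.0199
```

>>> jog_arm:
  targets: [0,0,-0.002,0,0,0,-0.002,0,0,0,-0.001,0,0,0,0,0,0,0,0,0]

```text
time: 8.95
position: [0.4808, 0.0198, 0.0426]
eef_rot: [-0.445, 0.55, 0.444, 0.55]
ft_force: [-3.7, -0.3, 12.0]
finger_gap: 0.0195
```

Run:
```python
from h import *
shot('side','side3');shot('top','top3')
b=cv2.imread('pics/side3.png')
B=cv2.resize(b[155:265,175:310],(736,600),interpolation=cv2.INTER_CUBIC)
cv2.imwrite('pics/s3.png',cv2.convertScaleAbs(B,alpha=1.6))
# lid front-edge row shift vs. shut: subpixel correlation of front corner patches in top and side
for c in('side','top'):
    i0=cv2.imread(f'pics/{c}0.png',0);i1=cv2.imread(f'pics/{c}3.png',0)
    for nm,P in dict(front_right=(-.1,-.075),front_left=(-.1,.075)).items():
        w=lambda z:np.array([CO[0]+np.cos(CY)*P[0]-np.sin(CY)*P[1],CO[1]+np.sin(CY)*P[0]+np.cos(CY)*P[1],z])
        u=proj(c,w(.096)); du=proj(c,w(.106))-u
        x,y=u.astype(int); r=9
        t=i0[y-r:y+r,x-r:x+r]; f=lambda im:im[y-r:y+r,x-r:x+r].astype(np.float32)
        s,_=cv2.phaseCorrelate(f(i0),f(i1),cv2.createHanningWindow((2*r,2*r),cv2.CV_32F))
        print(c,nm,'shift',np.round(s,2),'10mm up gives',du.round(2))
o=robot.observe();print(o['time'],o['position'],o['ft_force'],o['torque'])
```

```text
side front_right shift [-0.17 -2.14] 10mm up gives [ 0.18 -2.42]
side front_left shift [-0.22 -0.7 ] 10mm up gives [ 0.17 -2.42]
top front_right shift [-0.48  0.17] 10mm up gives [ 0.15 -0.56]
top front_left shift [-0.15 -0.12] 10mm up gives [-0.09 -0.6 ]
9.05 [0.48087822 0.01975909 0.04258959] [-3.63007867  0.890509   12.08498638] [-0.0472145  -0.10555295  0.01788078]
```

View pics/s3.png

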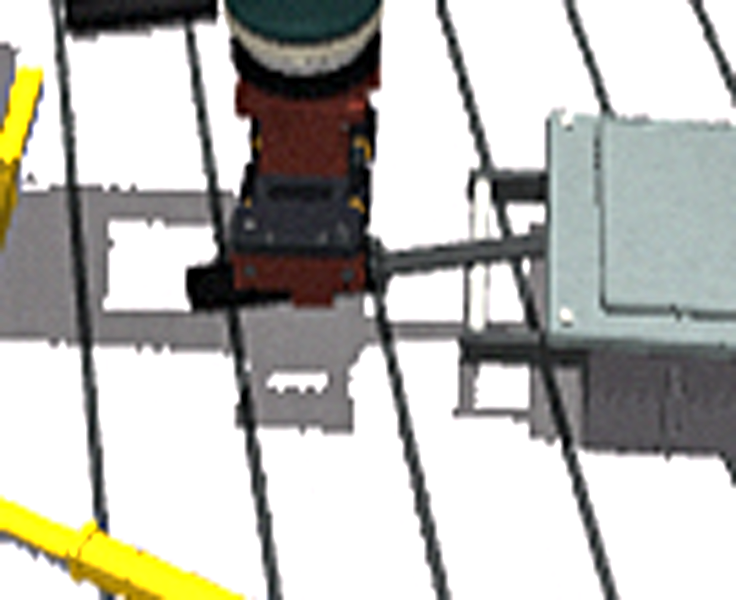

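The s3 picture shows the lever tilted over the bar, with its blade running from (385,265) to (545,243), and the lid raised. I'll check the opening from the corner dots and from the lever's pitch.

Run:
```python
from h import *
robot_b=cv2.imread('pics/side3.png',0).astype(np.float32)
i0=cv2.imread('pics/side0.png',0).astype(np.float32)
U=4;up=lambda im:cv2.resize(im,None,fx=U,fy=U,interpolation=cv2.INTER_CUBIC)
a,b=up(i0),up(robot_b)
# front dots in side0 (from c2 crop): (264,177),(265,49); back (460,184)
for nm,(u,v) in dict(frontR=(264,177),frontL=(265,49),backR=(460,184),backL=(445,52)).items():
    x,y=[int(round(q)) for q in ((u/3.6+205)*U,(v/3.6+165)*U)]
    r=12;R=32
    m=cv2.matchTemplate(b[y-R:y+R,x-R:x+R],a[y-r:y+r,x-r:x+r],cv2.TM_CCOEFF_NORMED)
    _,s,_,p=cv2.minMaxLoc(m);print(nm,(np.array(p)-(R-r))/U,round(s,3))
s=lambda u,v:((u+.5)*135/736-.5+175,(v+.5)*110/600-.5+155)
n=np.array([np.sin(-CY),np.cos(CY),0]);o=np.array(robot.camera_info('side')['extrinsics'])[:3,3];tcp=robot.observe()['position']
Q=[]
for uv in((386,264),(543,243),(190,294)):
    d=ray('side',*s(*uv),0)-o;q=case(o+n@(tcp-o)/(n@d)*d);Q.append(q);print(q.round(4))
print('pitch',(Q[1][2]-Q[0][2])/(Q[1][0]-Q[0][0]))
```

```text
frontR [ 0.75 -1.25] 0.786
frontL [ 0.25 -1.5 ] 0.836
backR [ 0.25 -0.25] 0.932
backL [0.25 0.  ] 0.959
[-0.1848 -0.0018  0.0616]
[-0.0993 -0.0018  0.0824]
[-0.2953 -0.0018  0.0316]
pitch 0.2436621349016805
```

Three estimates of the opening come out at about 5.5–9 mm. I'll press another 1.5 mm to centre it in the window, then let it settle and check for drift.

>>> jog_arm:
  targets: [0,0,-0.001,0,0,0,-0.0005,0,0,0,0,0,0,0,0,0,0,0,0,0,0,0,0,0,0,0,0,0,0,0,0,0,0,0,0,0,0,0,0,0]

```text
time: 10.05
position: [0.481, 0.0198, 0.0412]
eef_rot: [-0.445, 0.55, 0.444, 0.55]
ft_force: [-3.5, 0.5, 12.4]
finger_gap: 0.0198
```

Run:
```python
from h import *
ims={}
for k in range(4): ims[k]=robot.camera('side')
cv2.imwrite('pics/side4.png',ims[3][:,:,::-1])
f=lambda im:cv2.GaussianBlur(im,(3,3),0)
av=np.mean([cv2.cvtColor(v,cv2.COLOR_RGB2GRAY) for v in ims.values()],0).astype(np.float32)
i0=cv2.imread('pics/side0.png',0).astype(np.float32)
# lid dark lower-right edge & panel front edge: subpixel edge row of the lid's near (right) edge along case x
for X in(-.095,-.08,-.06,-.03,0,.03,.06):
    P=(X,-.085);w=lambda z:[CO[0]+np.cos(CY)*P[0]-np.sin(CY)*P[1],CO[1]+np.sin(CY)*P[0]+np.cos(CY)*P[1],z]
    x,y=proj('side',w(.096)).astype(int)
    g=lambda im:im[y-9:y+10,x-2:x+3].mean(1)
    L=np.arange(19);a,b=g(i0),g(av);t=np.arange(4,15)
    sh=np.arange(-4,3,.05);e=[np.corrcoef(np.interp(t,L+s,a),b[4:15])[0,1] for s in sh]
    k=int(np.argmax(e));print(X,'row shift',round(sh[k],2),'r',round(e[k],3),'-> rise mm',round(-sh[k]/.242,1),'front edge mm',round(-sh[k]/.242*.175/(.075-X),1))
o=robot.observe();print(o['time'],o['position'],o['ft_force'],o['finger_gap'])
```

```text
-0.095 row shift -1.35 r 0.977 -> rise mm 5.6 front edge mm 5.7
-0.08 row shift -1.3 r 0.984 -> rise mm 5.4 front edge mm 6.1
-0.06 row shift -1.25 r 0.994 -> rise mm 5.2 front edge mm 6.7
-0.03 row shift -1.15 r 0.995 -> rise mm 4.8 front edge mm 7.9
0 row shift -0.8 r 0.988 -> rise mm 3.3 front edge mm 7.7
0.03 row shift -0.35 r 0.949 -> rise mm 1.4 front edge mm 5.6
0.06 row shift -0.05 r 0.995 -> rise mm 0.2 front edge mm 2.4
10.25 [0.48100654 0.01974679 0.04115897] [-3.26925859 -0.03290666 13.20228952] 0.019812864032235318
```

The image says about 6–8 mm and the lever geometry about 9.5 mm. Another 2 mm of press keeps both well inside the 5–15 mm window.

>>> jog_arm:
  targets: [0,0,-0.001,0,0,0,-0.001,0,0,0,0,0,0,0,0,0,0,0,0,0,0,0,0,0,0,0,0,0,0,0,0,0,0,0,0,0,0,0,0,0,0,0,0,0,0,0,0,0]

```text
time: 11.45
position: [0.4812, 0.0197, 0.0392]
eef_rot: [-0.445, 0.55, 0.444, 0.551]
ft_force: [-4.3, 0.4, 14.0]
finger_gap: 0.0195
```

Run:
```python
from h import *
a=robot.observe();im=shot('side','side5')
i0=cv2.imread('pics/side0.png',0).astype(np.float32);av=cv2.cvtColor(im,cv2.COLOR_RGB2GRAY).astype(np.float32)
for X in(-.08,-.06,-.03,0):
    P=(X,-.085);x,y=proj('side',[CO[0]+np.cos(CY)*P[0]-np.sin(CY)*P[1],CO[1]+np.sin(CY)*P[0]+np.cos(CY)*P[1],.096]).astype(int)
    g=lambda im:im[y-9:y+10,x-2:x+3].mean(1)
    L=np.arange(19);t=np.arange(4,15);sh=np.arange(-4,3,.05)
    s=sh[int(np.argmax([np.corrcoef(np.interp(t,L+s,g(i0)),g(av)[4:15])[0,1] for s in sh]))]
    print(X,'front edge mm',round(-s/.242*.175/(.075-X),1))
o=robot.observe();print(o['time'],o['position'],o['ft_force'],o['finger_gap'],abs(o['qd']).max())
robot.close_job()
```

```text
-0.08 front edge mm 7.0
-0.06 front edge mm 8.6
-0.03 front edge mm 8.3
0 front edge mm 9.2
11.5 [0.48122292 0.01970926 0.03923477] [-3.24850774  1.40006296 13.48470839] 0.019722196318302902 0.0020445585940815094
the job is handed in; nothing more can be done
```

I gripped the lever, slid its blade level over the bar and under the lip, and prised the lid up. I handed the job in at 11.5 s, still gripping the lever and holding the lid ajar. The interface gives no verdict, so what follows rests on my own checks.

- **Seal:** the upward force on the gripper rose to about 24 N and then fell to about 16 N as I kept pressing, so the seal appears to have let go. It then held steady at 12–14 N.
- **Opening:** the last picture gave about 7–9 mm at the front edge, while the lever's geometry suggested about 10–11 mm. The two disagree by a few mm, but both are inside the 5–15 mm window.
- **Hold:** the finger gap was steady at 19.7 mm on the 20 mm handle, and the arm was still. The lever appeared to be carrying the lid.
- **Weak checks:** some corner-matching estimates before the last press were unreliable, ranging from about 3 to 9 mm. I did not use them as the only evidence.
- **Clearance:** I saw no contact between the gripper and the lid, and did not go near the bystanders. I did not measure their positions again at the end.

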